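Bring a microscope stage up to its height mark with the coarse focus wheel

TASK

The microscope's stage has been wound down and the slide is too far below the objective. With a fingertip laid on the ribbed rim of the coarse focus wheel, roll the wheel so that the stage rises and the gap closes until the red index pointer on the stage bracket stands within the green band of the height scale on the limb, then take the hand away. Use a light touch and pick nothing up: never run the slide up into the objective, keep off the stage and the lenses, and leave the things around the microscope where they stand.

Things in the scene. Friction and masses are not known exactly. Their poses are not given: they have to be found in the camera images.
- microscope: Ivory and black microscope, fixed to the bench. Origin: bench level, under its foot (x -135..115, y -90..90, z to 38 mm). Own -x: operator's side, +x: back, z up; its -y side faces the robot. Focus housing x 10..115, y -52..52, z to 133; limb x 55..115, y -42..42, z to 310; upper arm x -110..115, y -40..40, z 300..345; head and eyepieces x -205..-30, y -50..50, z 345..440 mm.
- coarse_right: Black ribbed coarse focus wheel facing the robot, 60 mm diameter, 24 mm wide, axis level along microscope y. Origin: its middle, on the axis, at microscope x 40, y -96, z 80 mm; top at z 110, free above. Its axes turn with it. Moving its top towards microscope +x (away from the eyepieces) raises the stage. Outboard, y -110..-127: grey fine wheel, 32 mm diameter, turns freely, not needed.
- coarse_left: The same coarse wheel on the other side (microscope y +96 mm), on the same shaft; rolling its top towards microscope +x raises the stage too.
- focus (a joint): Angle of the coarse focus wheels, rad: 0 with the stage right down, 6.33 at the upper end. Growing raises the stage by 6.0 mm per rad, that is 0.20 mm for each mm of rim travel. Friction (about 1.5 N at the rim) keeps it wherever it is left. The rubber rim gives about 0.1 mm per N of press.
- stage (a joint): Height of the stage above its lowest position, m. The pointer is in the middle of the green band at 0.030 (gap between slide and objective then 8 mm); the slide meets the objective at 0.038.
- index (a point): Tip of the red index pointer (3 mm thick bar) on the stage bracket, microscope right side, x 75, y -45.5 mm, z 140 mm plus the stage height. An identical pointer is on the left side.
- mark (a point): Middle of the green band (8 mm tall) on the white height scale on the right flank of the limb, microscope x 75, y -45.5, z 170 mm. An identical scale is on the left flank. The pointer must come to this height.
- stage_plate: The black stage with the slide on it, 130 mm (microscope x -130 to 0) by 150 mm (y -75 to +75), 18 mm thick, its top at z 148 mm plus the stage height. Origin: the microscope's origin raised by the stage height. Not to be touched.
- optics: Revolving nosepiece and its three steel objectives above the stage, microscope x -100 to 0, y -45 to +45, z 188 to 300 mm. Origin: the microscope's origin. Not to be touched.
- oil_bottle: Loose amber bottle, 28 mm diameter, 62 mm tall, on the robot's side of the microscope. Origin: centre of its underside. Bystander.
- objective_pot: Loose clear pot with black lid, 44 mm diameter, 64 mm tall, on the robot's side of the microscope. Origin: centre of its underside. Bystander.
- slide_mailer: Loose flat blue slide case, 85 x 60 x 12 mm. Origin: centre of its underside. Bystander.
- wash_bottle: Loose white bottle with red cap, 60 mm diameter, 165 mm tall. Origin: centre of its underside. Bystander.
- petri_dish: Loose covered petri dish, 90 mm diameter, 16 mm tall. Origin: centre of its underside. Bystander.
- beaker: Loose glass beaker, 70 mm diameter, 90 mm tall. Origin: centre of its underside. Bystander.
- slide_tray: Loose wooden tray full of slides, 200 x 260 x 36 mm, 0.9 kg. Origin: centre of its underside. Bystander.

How it is judged:
By the outcome, as a careful person would: the job done as asked, in the order asked, and still so for the second after the job is handed in, with the robot touching nothing.
It also fails if it takes over 54 s, if anything falls off the work surface, if the arm or the gripper's body presses on something with over 40 N, if the wrist force passes 120 N, or if a joint passes its speed limit or range.

ROBOT

A 6-joint arm with a two-finger parallel gripper is mounted at the origin on the work surface. World frame = base frame: x ahead of the robot, y to its left, z up, the work surface at z = 0. Lengths are in m, angles in degrees, forces in N, time in s.
With the tool pointing down it reaches from about 0.25 to 0.725 m from the base axis. Payload 4 kg.
Tool frame: the origin (TCP) lies midway between the tips of the shut fingers; the grasp point (between the pads) lies 19 mm behind it; z points along the fingers, y is the direction in which the jaws open and shut (so a half turn about z gives the same grasp; the last joint's range is limited). The gripper opens to 85 mm and grips with 20 to 120 N. Pads are 22 mm wide; open, the fingers measure 114 mm over their backs; the gripper's body (76 mm by 85 mm) begins 54 mm behind the grasp point. The pads swing forward as they close: fully open they stand 13 mm farther back than shut.
Start: joints at [69.786, 13.785, 0.286, 76.501, 0, 90], TCP at [0.173, 0.469, 0.231] pointing down, gripper open.
Joint ranges: [-155.79, 155.79], [-60.16, 107.12], [-62.33, 73.08], [-114, 123.19], [-81.49, 82.49], [-180, 180]. Speed limits (degrees/s): [159.86, 159.86, 180, 180, 180, 180].

INTERFACE

Orientations are given as a 3x3 rotation matrix whose columns are the frame's x, y, z axes.
In Python, from plant import telemetry, vision, ticket gives the robot as it stands. The module is installed in compiled form; this text tells all that it offers.
- The arm moves only by the shell command python3 -m creep 'ROWS' [FORCE]. ROWS is JSON, a list that holds one entry, the list of rows, each a list of 7 numbers: the turn, a rotation vector about the tool's x, y, z in rad, then the shift along the tool's x, y, z in cm, then the opening, from 0 (shut) to 1 (fully open). In form: [[[wx, wy, wz, tx, ty, tz, gripper], ...]]. A call has 1 to 10 rows; each row is the pose to reach, as a shift and turn from the pose commanded when the call began, along the tool's axes at that moment; what a row does not reach only later rows make up. A row lasts 1/8 s, in which the tool goes at most 62.5 mm and 10.7 degrees, less where a joint would pass 70% of its speed; a pose out of reach is approached as far as the arm can. A call with a gripper value outside its range is refused whole. The fingers move at their own pace and stop on an object; FORCE is the grip in N (left out, the last holds). Time passes only in rows, so rows that repeat a pose let the fingers close. It gives the time, the measured TCP pose, the force and the opening at its end, in the units of the state.
- telemetry.observe(): the state, without advancing time (a new reading comes with each control period).
- vision.camera(name): name is "scene" or "top" or "wrist"; returns the picture (400x640x3 uint8, red, green, blue); there is no depth.
- vision.camera_model(name): a dict with "fov_y" (degrees; the focal length in pixels is half the picture's height over the tangent of half this angle, whatever the lens; pixels are square), "cx", "cy" (the principal point, pixels), "R" (3x3) and "t" (3): a world point X has camera coordinates R X + t; the wrist camera has in their place "hand_eye" (4x4, takes a point from camera to tool coordinates, whose origin is the TCP and whose axes are the flange's). Camera axes: x right, y down, z forward; pixel columns grow to the right and rows downward; lengths in m; the calibration is good to about 2 mm. A picture is of the moment at which its call begins: read the wrist's pose just before it. camera_model takes no time and is no camera call.
- ticket.close_job(): hands the job in, once; it reports no verdict.
Trained networks look in the newest picture that a camera, given by its name, has taken for a name from the list of things; names that differ only in an ending like _2 or _b are one class to them, and where a whole thing is asked for, a point or a joint stands for the part that bears it (a point fixed in the world has none). Each returns a list of dicts, best first, with "p" (0 to 1); they miss things now and then, are a little off and sometimes report something else, mostly with a low value. They report only what shows in the picture. A call takes as long as a camera call.
- vision.find_in(camera, target): "bbox" ([centre column, centre row, width, height] in pixels, round what is visible of it).
The state is a dict: "time_s": time; "q": joint angles; "qd": joint speeds; "joint_torque": joint torques, N m; "eef_pos": TCP position; "ee_rot": TCP orientation; "wrist_force": force on the tool from outside, world axes, zero at the start; "ft_torque": the same for the moment, N m; "finger_gap": finger opening in m.
Only numpy, scipy, OpenCV 4.12 (cv2) and the standard library are available. Lean on these libraries where they do the work, as an engineer would, in place of code of your own. Each camera call takes 0.05 s, during which the arm holds its last target.

## Working session

There is one attempt and no reset: what is moved stays moved. The work goes in short steps, Python scripts to look and compute and a shell command to move; the robot and the scene stay as the last step left them, time stands still between calls to the robot, and variables do not carry over. Pictures are saved under pics/ and viewed, and the job is handed in when it is done.

```bash
mkdir -p pics; cat > h.py <<'E'
import numpy as np,cv2
from plant import telemetry,vision,ticket
def save(c,n):
    im=vision.camera(c); cv2.imwrite(f'pics/{n}.png',im[:,:,::-1]); return im
def ray(c,u,v):
    m=vision.camera_model(c); f=200/np.tan(np.radians(m['fov_y'])/2)
    R=np.array(m['R']);t=np.array(m['t'])
    d=R.T@np.array([(u-m['cx'])/f,(v-m['cy'])/f,1]); return -R.T@t,d
def atz(c,u,v,z):
    o,d=ray(c,u,v); return o+d*(z-o[2])/d[2]
def proj(c,X):
    m=vision.camera_model(c); f=200/np.tan(np.radians(m['fov_y'])/2)
    p=np.array(m['R'])@np.array(X)+np.array(m['t']); return np.array([m['cx']+f*p[0]/p[2],m['cy']+f*p[1]/p[2]])
E
python3 - <<'E'
from h import *
s=telemetry.observe();print(s['time_s'],s['eef_pos'],s['ee_rot'],s['wrist_force'],s['finger_gap'])
for c in('scene','top'):
    save(c,c+'0')
    m=vision.camera_model(c);print(c,m)
    for n in('microscope','coarse_right','stage_plate','oil_bottle','objective_pot','index','mark'):
        print(n,[(np.round(d['bbox']),round(d['p'],2)) for d in vision.find_in(c,n)[:2]])
E
```

```text
0.0 [0.17256783 0.4686187  0.2304406 ] [[-9.38391747e-01  3.45572617e-01 -7.04521367e-04]
 [ 3.45573335e-01  9.38389787e-01 -1.91765966e-03]
 [-1.57501141e-06 -2.04297980e-03 -9.99997913e-01]] [-0.1162468  -0.61334654 -0.05609725] 0.08519088596736805
scene {'fov_y': 54.73937053450964, 'cx': 318.55385100541855, 'cy': 198.6254171821854, 'R': array([[ 0.78707851,  0.6167207 ,  0.01276725],
       [ 0.49318088, -0.61671153, -0.61354666],
       [-0.37051321,  0.48920596, -0.78955525]]), 't': array([-0.47642497, -0.1354796 ,  1.43611051])}
microscope [(array([332., 174., 110., 191.]), 0.68), (array([392., 163.,  21.,  43.]), 0.49)]
coarse_right [(array([280., 188.,   6.,  16.]), 0.4)]
stage_plate [(array([347., 195.,  40.,  46.]), 0.75)]
oil_bottle [(array([279., 189.,   6.,  20.]), 0.64)]
objective_pot [(array([317., 229.,  70.,  44.]), 0.67), (array([250., 222.,  17.,  22.]), 0.54)]
index [(array([346., 198.,  42.,  45.]), 0.73), (array([252., 224.,  12.,  21.]), 0.72)]
mark [(array([330., 176., 110., 190.]), 0.7)]
top {'fov_y': 51.02818712395813, 'cx': 323.14095046541263, 'cy': 200.16575525574052, 'R': array([[-0.02945463, -0.99937058, -0.01977016],
       [-0.98504828,  0.03237989, -0.16920827],
       [ 0.16974192,  0.0144906 , -0.98538201]]), 't': array([0.11251532, 0.55450144, 1.37288331])}
microscope [(array([316., 192., 132.,  78.]), 0.6)]
coarse_right [(array([348., 224.,  18.,   4.]), 0.43)]
stage_plate [(array([313., 208.,  44.,  21.]), 0.86)]
oil_bottle [(array([314., 208.,  47.,  20.]), 0.74), (array([323., 260.,   4.,  10.]), 0.41)]
objective_pot [(array([374., 250.,  17.,  14.]), 0.45), (array([316., 194., 131.,  79.]), 0.34)]
index [(array([322., 206.,  57.,  27.]), 0.75)]
mark [(array([317., 195., 130.,  76.]), 0.74)]
```

View pics/scene0.png

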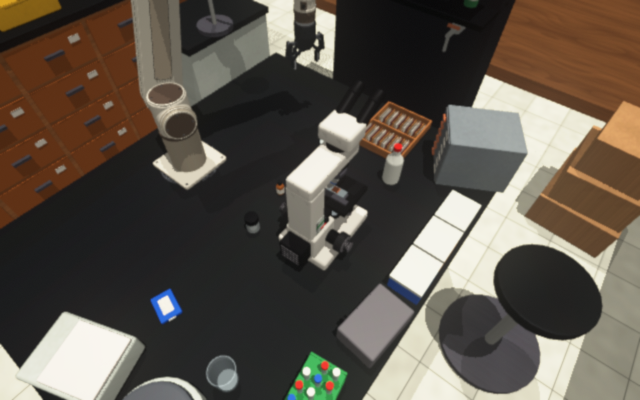

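View pics/top0.png

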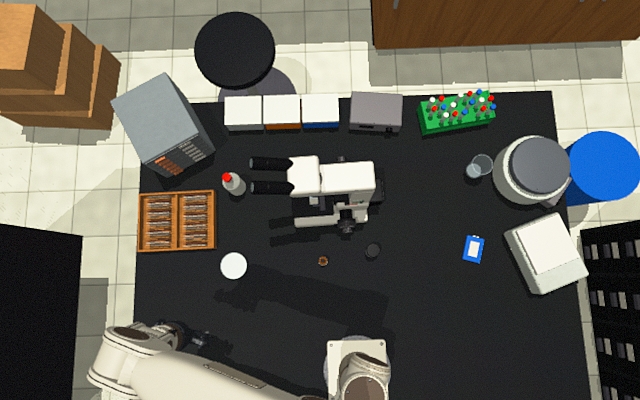

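```bash
python3 - <<'E'
import cv2
a=cv2.imread('pics/scene0.png')[70:270,215:415];cv2.imwrite('pics/scene0z.png',cv2.resize(a,(600,600),interpolation=2))
a=cv2.imread('pics/top0.png')[130:290,220:420];cv2.imwrite('pics/top0z.png',cv2.resize(a,(750,600),interpolation=2))
E
```

```text
(no output)
```

View pics/scene0z.png

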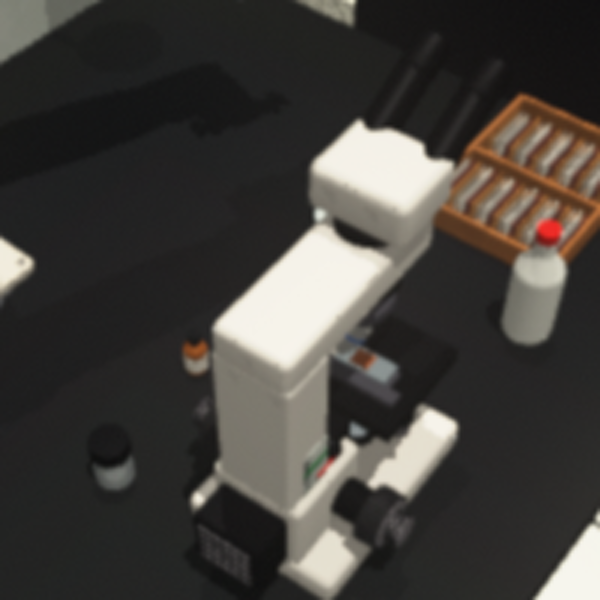

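View pics/top0z.png

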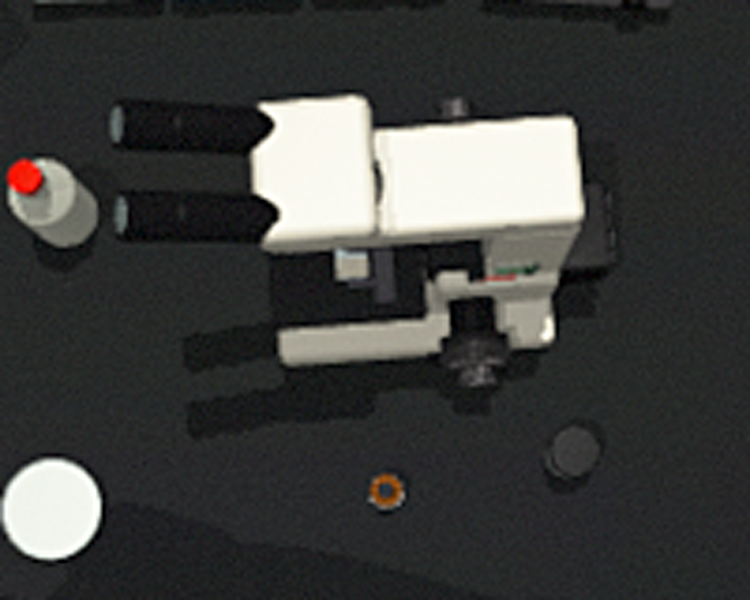

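```bash
cat > fit.py <<'E'
from h import *
from scipy.optimize import least_squares
T=lambda u,v:(220+u/3.75,130+v/3.75)
S=lambda u,v:(215+u/3,70+v/3)
C=[('top',T(577,117),(115,40,345)),('top',T(581,222),(115,-40,345)),('top',T(281,363),(-135,-90,38)),('top',T(552,343),(115,-90,38)),
('scene',S(215,330),(115,-40,345)),('scene',S(290,388),(115,40,345)),('scene',S(330,598),(115,90,38)),('scene',S(457,425),(-135,90,38))]
def W(p,m):
    c,s=np.cos(p[2]),np.sin(p[2]); m=np.array(m)/1000
    return np.array([p[0]+c*m[0]-s*m[1],p[1]+s*m[0]+c*m[1],m[2]])
f=lambda p:np.concatenate([proj(c,W(p,m))-np.array(u) for c,u,m in C])
r=least_squares(f,[.5,0,-np.pi/2],loss='soft_l1')
P=r.x
if __name__=='__main__':
    print(r.x,np.degrees(r.x[2])); print(r.fun.reshape(-1,2).round(1))
    for n,m in dict(wt=(40,-96,110),w=(40,-96,80),wout=(40,-108,110),fine=(40,-127,80),mark=(75,-45.5,170)).items():print(n,W(P,m).round(4),proj('top',W(P,m)).round(1),proj('scene',W(P,m)).round(1))
    for n,(u,v),z in(('oil',(386,491),.062),('pot',(575,449),.064)): print(n,atz('top',*T(u,v),z))
    print(vision.camera_model('wrist'))
    im=save('top','top1')
    for y in(-108,-84):
        pts=np.array([proj('top',W(P,(40+30*np.cos(a),y,80+30*np.sin(a)))) for a in np.linspace(0,6.28,40)])
        for q in pts: 
            pass
        big=cv2.resize(im[130:290,220:420],(750,600),interpolation=2) if y==-108 else big
        cv2.polylines(big,[((pts-[220,130])*3.75).astype(int)],True,(0,255,255),1)
    cv2.imwrite('pics/fit1.png',big[:,:,::-1])
E
python3 fit.py
```

```text
[ 0.5704003   0.06322477 -1.52654439] -87.46455082378718
[[-0.1 -2.2]
 [ 1.7 -1.4]
 [-0.2 -1. ]
 [ 1.2 -1.2]
 [-2.5 -2. ]
 [-0.9 -6.2]
 [-0.2 -3.1]
 [ 1.3 -1. ]]
wt [0.4763 0.019  0.11  ] [347.2 221.1] [289.7 205.2]
w [0.4763 0.019  0.08  ] [346.9 222.2] [290.1 211. ]
wout [0.4643 0.0185 0.11  ] [347.5 224.9] [286.6 203.4]
fine [0.4453 0.0176 0.08  ] [347.7 231.6] [282.3 206.3]
mark [ 0.5283 -0.0137  0.17  ] [357.9 201.8] [295.  208.9]
oil [0.35344291 0.10162339 0.062     ]
pot [ 0.38477957 -0.06472313  0.064     ]
{'fov_y': 64.42681247365748, 'cx': 321.96362794426466, 'cy': 208.66555373192614, 'hand_eye': array([[ 1.23914881e-03, -9.52070008e-01, -3.05877695e-01,
         7.84902115e-02],
       [ 9.99999096e-01,  1.02014748e-03,  8.75826750e-04,
        -3.66087941e-05],
       [-5.21808021e-04, -3.05878503e-01,  9.52070412e-01,
        -1.41282181e-01],
       [ 0.00000000e+00,  0.00000000e+00,  0.00000000e+00,
         1.00000000e+00]])}
```

View pics/fit1.png

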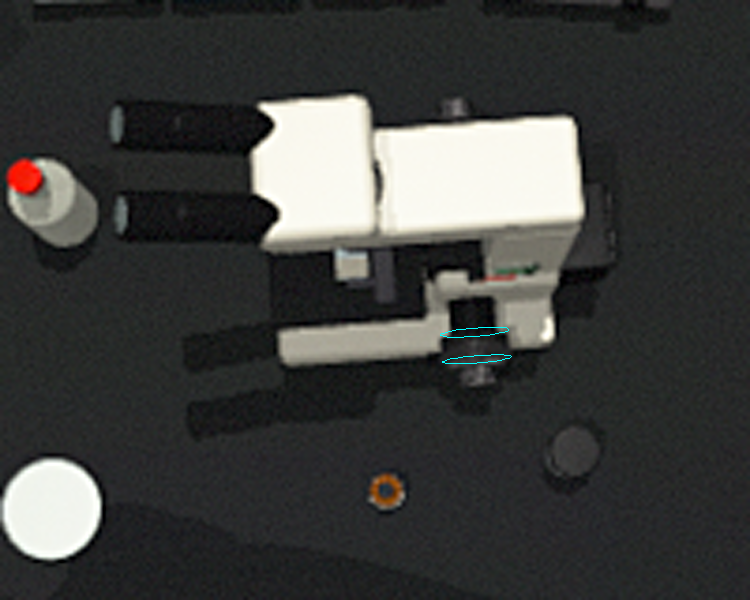

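```bash
cat > go.py <<'E'
from h import *
from scipy.spatial.transform import Rotation as Ro
def Rt(yaw,tilt):
    mx=np.array([np.cos(yaw),np.sin(yaw),0]); y=-mx; x0=np.cross(y,[0,0,-1]); z0=np.array([0,0,-1.])
    x=np.cos(tilt)*x0+np.sin(tilt)*z0; z=np.cross(x,y)
    return np.column_stack([x,y,z])
def row(pos,R,s=None):
    s=s or telemetry.observe(); R0=np.array(s['ee_rot'])
    return np.r_[Ro.from_matrix(R0.T@R).as_rotvec(),100*R0.T@(np.array(pos)-s['eef_pos'])].round(3)
E
python3 - <<'E'
from go import *
s=telemetry.observe();print(s['time_s'])
R=Rt(-1.5265,np.radians(20));print(R.round(3));print(row([.38,.02,.22],R))
E
```

```text
0.85
[[-0.939 -0.044  0.342]
 [-0.042  0.999  0.015]
 [-0.342 -0.    -0.94 ]]
[ -0.069  -0.344  -0.393 -34.97  -34.994   1.13 ]
```

```bash
python3 -m creep '[[[-0.01,-0.04,-0.05,-4,-4,0.1,0],[-0.02,-0.1,-0.11,-9,-9,0.3,0],[-0.03,-0.15,-0.17,-13.5,-13.5,0.4,0],[-0.04,-0.2,-0.23,-18,-18,0.6,0],[-0.05,-0.25,-0.29,-22.5,-22.5,0.8,0],[-0.06,-0.3,-0.34,-27,-27,0.9,0],[-0.069,-0.344,-0.393,-31,-31,1.1,0],[-0.069,-0.344,-0.393,-34.97,-35,1.13,0],[-0.069,-0.344,-0.393,-34.97,-35,1.13,0],[-0.069,-0.344,-0.393,-34.97,-35,1.13,0]]]' 20
python3 - <<'E'
from go import *
s=telemetry.observe();print(s['time_s'],s['eef_pos'],s['wrist_force'],s['finger_gap'],row([.38,.02,.22],Rt(-1.5265,np.radians(20))))
save('wrist','w1'); np.savez('w1.npz',p=s['eef_pos'],R=s['ee_rot'])
E
```

```text
time_s: 2.1
eef_pos: [0.3797, 0.0194, 0.2199]
ee_rot: [[-0.939, -0.042, 0.341], [-0.039, 0.999, 0.014], [-0.341, 0.0, -0.94]]
wrist_force: [0.7, 0.4, -0.1]
finger_gap: 0.0001
2.1 [0.37972435 0.0193554  0.21992206] [ 0.73952855  0.37295826 -0.12177518] 7.42974165262618e-05 [-0.001 -0.001 -0.002 -0.031  0.063  0.003]
```

View pics/w1.png

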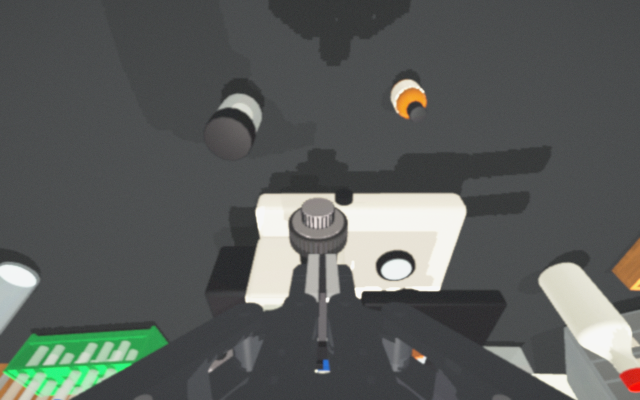

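```bash
cat > wfit.py <<'E'
from go import *
def wproj(X,p,R):
    m=vision.camera_model('wrist');f=200/np.tan(np.radians(m['fov_y'])/2);H=m['hand_eye']
    t=R.T@(np.array(X)-p); c=H[:3,:3].T@(t-H[:3,3]); return np.array([m['cx']+f*c[0]/c[2],m['cy']+f*c[1]/c[2]])
E
python3 - <<'E'
from wfit import *; from fit import W,P
d=np.load('w1.npz');p,R=d['p'],d['R']
im=cv2.imread('pics/w1.png')[170:310,200:480]; k=2.8
im=cv2.resize(im,None,fx=k,fy=k,interpolation=2)
def circ(y,r,col):
    pts=np.array([wproj(W(P,(40+r*np.cos(a),y,80+r*np.sin(a))),p,R) for a in np.linspace(0,6.28,40)])
    cv2.polylines(im,[((pts-[200,170])*k).astype(int)],True,col,1)
circ(-108,30,(0,255,255));circ(-84,30,(0,255,0));circ(-127,16,(255,0,255))
pts=np.array([wproj(W(P,q),p,R) for q in((-135,-90,38),(115,-90,38))]);print(pts)
cv2.polylines(im,[((pts-[200,170])*k).astype(int)],True,(0,0,255),1)
cv2.imwrite('pics/w1f.png',im)
E
```

```text
[[469.82572329 209.71038397]
 [252.60276416 210.00429543]]
```

View pics/w1f.png

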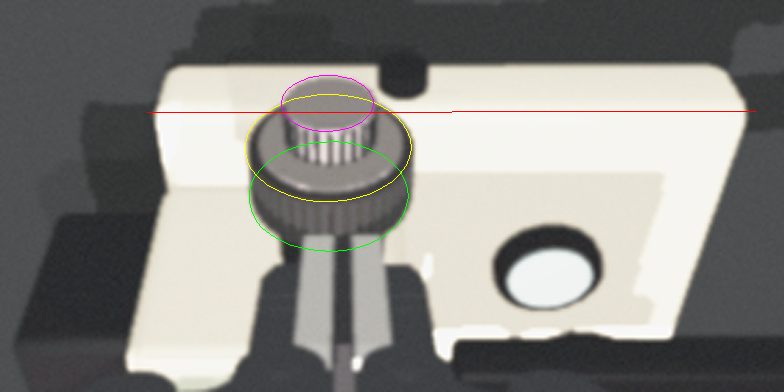

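```bash
cat >> wfit.py <<'E'
from fit import W,P
Rg=Rt(P[2],np.radians(20))
def tcp(xm,z,ym=-98):   # TCP for contact edge at microscope xm,ym, height z (mm)
    return W(P,(xm,ym,z))-np.array([.002,0,0])-Rg@np.array([.011,0,0])
E
python3 - <<'E'
from wfit import *
print(tcp(28,130),row(tcp(28,130),Rg),row(tcp(28,114),Rg))
for c,u,y in(('top',(220+500/3.75,130+278/3.75),-45.5),('top',(220+517/3.75,130+269/3.75),-45.5),('scene',(215+326/3,70+468/3),45.5),('scene',(215+316/3,70+462/3),45.5)):
    o,d=ray(c,*u); n=np.array([-np.sin(P[2]),np.cos(P[2]),0]); q=W(P,(75,y,0)); X=o+d*((q-o)@n)/(d@n)
    print(c,X, 'xm',(X-[P[0],P[1],0])@np.array([np.cos(P[2]),np.sin(P[2]),0]))
for h in(140,155,170):print(h,(proj('top',W(P,(75,-45.5,h)))-[220,130])*3.75,(proj('scene',W(P,(75,45.5,h)))-[215,70])*3)
E
python3 - <<'E'
import cv2
a=cv2.imread('pics/top0.png')[190:230,330:380];cv2.imwrite('pics/t0zz.png',cv2.resize(a,(750,600),interpolation=0))
E
```

```text
[0.48206139 0.03137418 0.13376222] [ 0.0000e+00 -1.0000e-03  1.0000e-03 -6.7320e+00  6.1400e-01  1.1602e+01] [ 0.0000e+00 -1.0000e-03  1.0000e-03 -6.1870e+00  6.1400e-01  1.3106e+01]
top [ 0.52773281 -0.00174907  0.12982295] xm 0.0630227353854275
top [ 0.52826128 -0.01368366  0.17052135] xm 0.07496901817927903
scene [0.6185914  0.00345812 0.14674957] xm 0.061839998030400634
scene [ 0.61935008 -0.01367529  0.17731168] xm 0.07899019957994927
140 [514.79548888 274.99140744] [317.80332985 481.41188826]
155 [515.88449082 272.07987606] [318.08727838 472.57953258]
170 [516.99835493 269.10187372] [318.37752604 463.55123957]
```

View pics/t0zz.png

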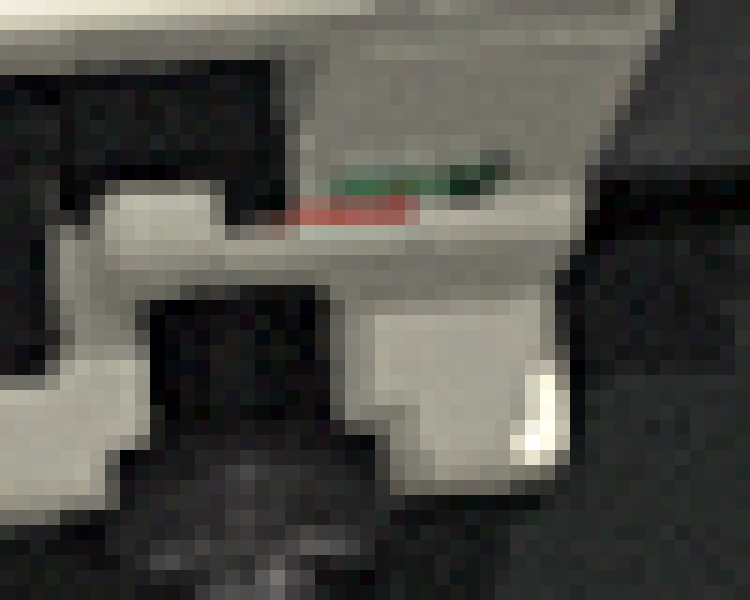

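```bash
python3 -m creep '[[[0,0,0,-3,0.3,4,0],[0,0,0,-6,0.6,8,0],[0,0,0,-6.73,0.61,11,0],[0,0,0,-6.6,0.61,12,0],[0,0,0,-6.4,0.61,12.6,0],[0,0,0,-6.22,0.61,13,0],[0,0,0,-6.22,0.61,13,0]]]'
python3 - <<'E'
from wfit import *
s=telemetry.observe();print(s['wrist_force'],s['eef_pos']-tcp(28,115));save('wrist','w2')
E
```

```text
time_s: 3.02
eef_pos: [0.4822, 0.0307, 0.1196]
ee_rot: [[-0.939, -0.045, 0.342], [-0.042, 0.999, 0.015], [-0.342, -0.0, -0.94]]
wrist_force: [0.9, 0.3, 0.7]
finger_gap: 0.0001
[0.89468088 0.33935639 0.72060524] [ 0.00010253 -0.00063287  0.00081208]
```

View pics/w2.png

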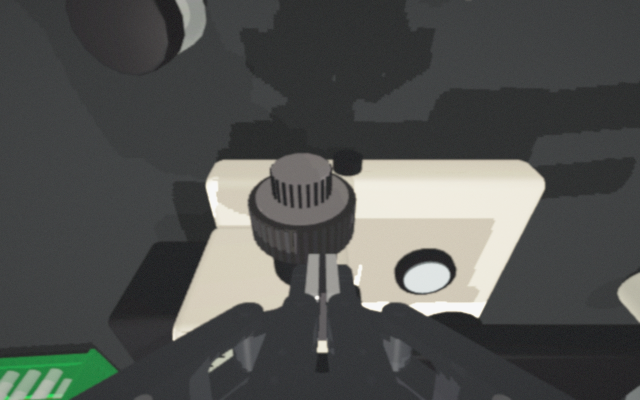

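```bash
python3 - <<'E'
from wfit import *
s=telemetry.observe();p,R=s['eef_pos'],np.array(s['ee_rot'])
for x in(-11,0,11):
  for y in (-8,8): print(x,y,wproj(p+R@np.array([x,y,0])/1000,p,R))
for y in(-84,-96,-108):print(y,wproj(W(P,(40,y,110)),p,R),wproj(W(P,(28,y,110)),p,R))
im=cv2.imread('pics/w2.png')[140:340,220:400];cv2.imwrite('pics/w2z.png',cv2.resize(im,(540,600),interpolation=2))
E
```

```text
-11 -8 [305.81161913 291.50513049]
-11 8 [337.12985273 291.52034213]
0 -8 [305.49208371 272.32760185]
0 8 [337.47423822 272.3451523 ]
11 -8 [305.15870632 252.31932083]
11 8 [337.83354057 252.33940061]
-84 [300.41569695 264.62276061] [322.85092116 264.63811822]
-96 [299.46693349 248.6471022 ] [322.91971943 248.6642179 ]
-108 [298.42801734 231.15341677] [322.99505455 231.17256328]
```

View pics/w2z.png

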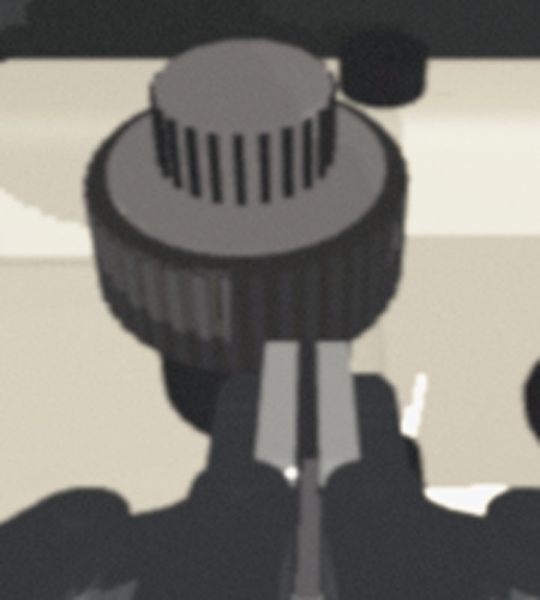

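```bash
python3 -m creep '[[[0,0,0,0.068,0,0.188,0],[0,0,0,0.12,0,0.33,0],[0,0,0,0.137,0,0.376,0]]]'; python3 -m creep '[[[0,0,0,0.024,0,0.066,0],[0,0,0,0.024,0,0.066,0]]]'
```

```text
time_s: 3.45
eef_pos: [0.4824, 0.0304, 0.115]
ee_rot: [[-0.939, -0.044, 0.341], [-0.041, 0.999, 0.015], [-0.342, -0.0, -0.94]]
wrist_force: [0.6, -0.2, 0.2]
finger_gap: 0.0003
time_s: 3.7
eef_pos: [0.4825, 0.0305, 0.1143]
ee_rot: [[-0.939, -0.044, 0.341], [-0.042, 0.999, 0.015], [-0.341, -0.0, -0.94]]
wrist_force: [-0.6, 0.2, -0.6]
finger_gap: -0.0001
```

Noise is about ±0.7 N. Continuing down in small steps.

```bash
python3 -m creep '[[[0,0,0,0.017,0,0.047,0],[0,0,0,0.017,0,0.047,0]]]'|grep -E "pos|force";  python3 -m creep '[[[0,0,0,0.017,0,0.047,0],[0,0,0,0.017,0,0.047,0]]]'|grep -E "pos|force"
```

```text
eef_pos: [0.4825, 0.0306, 0.1139]
wrist_force: [-0.4, -0.3, 0.2]
eef_pos: [0.4825, 0.0306, 0.1133]
wrist_force: [0.2, 0.0, -0.0]
```

```bash
python3 -m creep '[[[0,0,0,0.017,0,0.047,0],[0,0,0,0.017,0,0.047,0]]]'|grep -E "pos|force";  python3 -m creep '[[[0,0,0,0.017,0,0.047,0],[0,0,0,0.017,0,0.047,0]]]'|grep -E "pos|force"; python3 -m creep '[[[0,0,0,0.017,0,0.047,0],[0,0,0,0.017,0,0.047,0]]]'|grep -E "pos|force"
```

```text
eef_pos: [0.4824, 0.0306, 0.1128]
wrist_force: [-0.5, 0.5, 0.4]
eef_pos: [0.4824, 0.0306, 0.1123]
wrist_force: [-0.1, 0.1, -0.6]
eef_pos: [0.4826, 0.0306, 0.1119]
wrist_force: [0.6, -0.9, 0.7]
```

```bash
for i in 1; do python3 -m creep '[[[0,0,0,0.017,0,0.047,0],[0,0,0,0.017,0,0.047,0]]]'|grep -E "pos|force";  python3 -m creep '[[[0,0,0,0.017,0,0.047,0],[0,0,0,0.017,0,0.047,0]]]'|grep -E "pos|force"; done
python3 - <<'E'
from wfit import *
im=save('wrist','w3')[140:340,220:400];cv2.imwrite('pics/w3z.png',cv2.resize(im,(540,600),interpolation=2)[:,:,::-1])
E
```

```text
eef_pos: [0.4826, 0.0305, 0.1116]
wrist_force: [-1.0, 0.5, 2.2]
eef_pos: [0.4828, 0.0305, 0.1113]
wrist_force: [-2.6, -0.3, 5.0]
```

View pics/w3z.png

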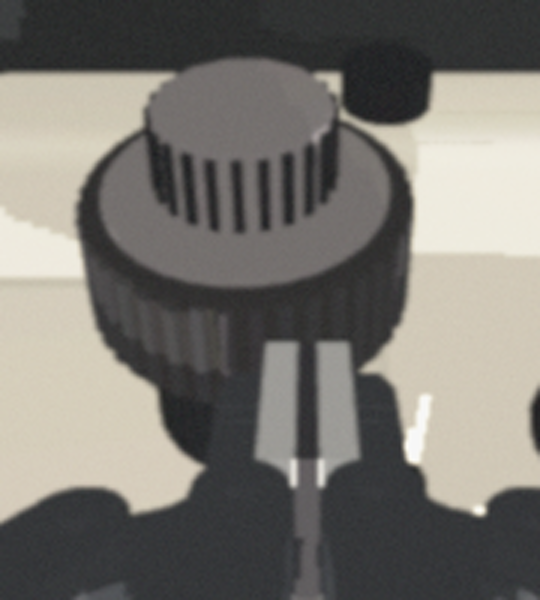

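```bash
python3 -m creep '[[[0,0,0,-0.005,-0.2,-0.014,0],[0,0,0,-0.01,-0.5,-0.028,0],[0,0,0,-0.01,-0.9,-0.028,0],[0,0,0,-0.01,-1.3,-0.028,0],[0,0,0,-0.01,-1.7,-0.028,0]]]'
python3 - <<'E'
from wfit import *
im=save('wrist','w4')[140:340,220:400];cv2.imwrite('pics/w4z.png',cv2.resize(im,(540,600),interpolation=2)[:,:,::-1])
E
```

```text
time_s: 6.12
eef_pos: [0.4837, 0.0139, 0.1119]
ee_rot: [[-0.938, -0.045, 0.343], [-0.042, 0.999, 0.016], [-0.343, 0.001, -0.939]]
wrist_force: [-2.0, 0.9, 6.7]
finger_gap: -0.0001
```

View pics/w4z.png

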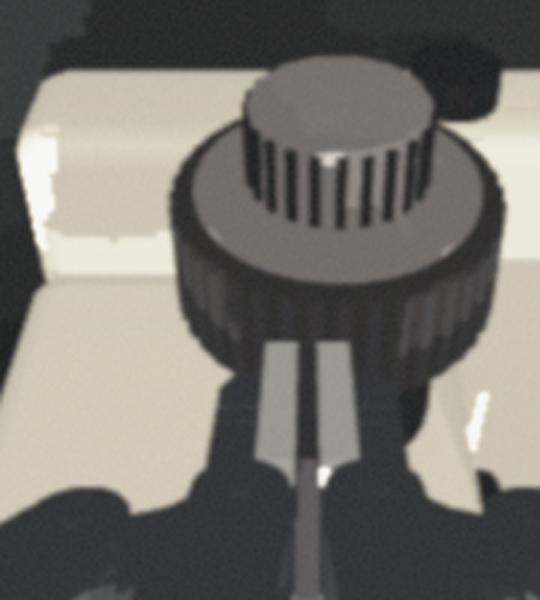

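```bash
python3 -m creep '[[[0,0,0,0.0,-0.2,0.0,0],[0,0,0,0.009,-0.6,0.025,0],[0,0,0,0.037,-1.0,0.102,0],[0,0,0,0.086,-1.4,0.235,0]]]'|grep -E "time|pos|force"; python3 -m creep '[[[0,0,0,0.035,-0.2,0.095,0],[0,0,0,0.071,-0.4,0.197,0]]]'|grep -E "time|pos|force"
```

```text
time_s: 6.68
eef_pos: [0.484, -0.0007, 0.1086]
wrist_force: [-0.1, 0.8, 2.3]
time_s: 6.92
eef_pos: [0.4837, -0.0047, 0.1062]
wrist_force: [0.2, -0.1, 1.5]
```

```bash
python3 - <<'E'
from wfit import *
save('top','top2');save('scene','scene2')
for n,c in(('top',(slice(190,230),slice(330,380))),('scene',(slice(205,245),slice(295,345)))):
    a=np.hstack([cv2.imread(f'pics/{n}{i}.png')[c] for i in(0,2)]);cv2.imwrite(f'pics/{n}cmp.png',cv2.resize(a,None,fx=8,fy=8,interpolation=0))
E
```

```text
(no output)
```

View pics/topcmp.png

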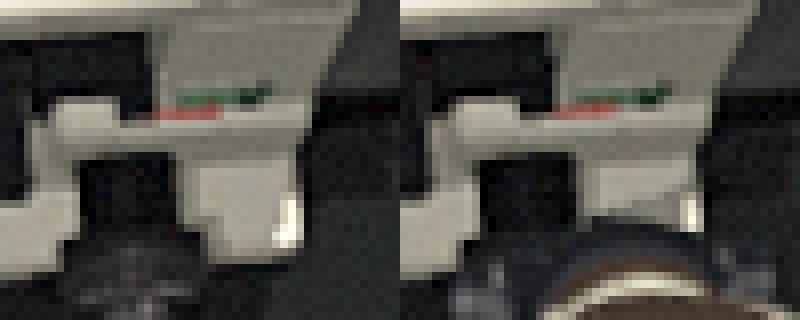

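View pics/scenecmp.png

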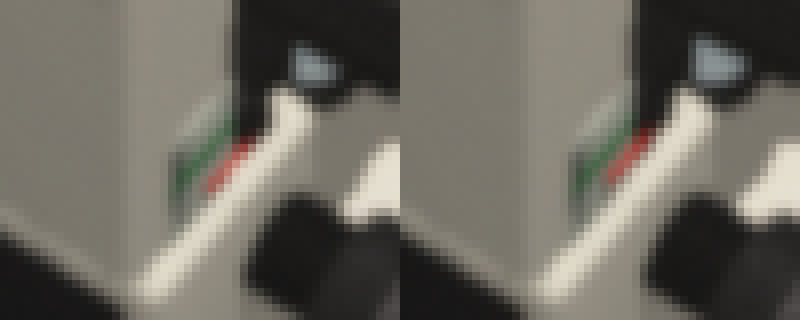

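```bash
python3 -m creep '[[[0,0,0,-0.274,0,-0.75,0],[0,0,0,-0.34,1.5,-0.94,0],[0,0,0,-0.34,3.5,-0.94,0],[0,0,0,-0.34,4.0,-0.94,0],[0,0,0,-0.34,4.0,-0.94,0]]]'|grep -E "time|pos|force"
python3 - <<'E'
from wfit import *
s=telemetry.observe(); p=s['eef_pos'];print(p)
print(row([.4825,.0350,.1112],Rg), row([.4825,.0350,.1100],Rg))
E
```

```text
time_s: 7.65
eef_pos: [0.4822, 0.0357, 0.1167]
wrist_force: [0.2, -0.5, -0.1]
[0.4821735  0.03568872 0.11667331]
[-0.    -0.001  0.001  0.159 -0.07   0.525] [-0.    -0.001  0.001  0.2   -0.07   0.637]
```

```bash
python3 -m creep '[[[0,0,0,0.16,0,0.45,0],[0,0,0,0.22,0,0.62,0],[0,0,0,0.25,0,0.686,0]]]'|grep -E "time|pos|force"
```

```text
time_s: 8.02
eef_pos: [0.4827, 0.0353, 0.1097]
wrist_force: [-1.8, 0.2, 6.8]
```

```bash
python3 -m creep '[[[0,0,0,-0.041,-0.4,-0.113,0],[0,0,0,-0.058,-0.8,-0.16,0],[0,0,0,-0.058,-1.2,-0.16,0],[0,0,0,-0.058,-1.6,-0.16,0],[0,0,0,-0.058,-2.0,-0.16,0]]]'|grep -E "time|pos|force"
python3 -m creep '[[[0,0,0,0,-0.4,0,0],[0,0,0,0.013,-0.8,0.038,0],[0,0,0,0.047,-1.2,0.132,0],[0,0,0,0.106,-1.6,0.292,0],[0,0,0,0.167,-1.9,0.461,0]]]'|grep -E "time|pos|force"
```

```text
time_s: 8.65
eef_pos: [0.4837, 0.0152, 0.1119]
wrist_force: [-4.1, 1.9, 8.0]
time_s: 9.28
eef_pos: [0.4843, -0.004, 0.1061]
wrist_force: [-0.4, -0.4, 3.6]
```

```bash
python3 -m creep '[[[0,0,0,-0.274,0,-0.75,0],[0,0,0,-0.36,1.5,-1.0,0],[0,0,0,-0.36,3.5,-1.0,0],[0,0,0,-0.36,3.9,-1.0,0],[0,0,0,-0.36,3.9,-1.0,0]]]'|grep -E "time|pos|force"
python3 - <<'E'
from wfit import *
save('scene','scene3')
c=(slice(205,245),slice(295,345))
a=np.hstack([cv2.imread(f'pics/scene{i}.png')[c] for i in(2,3)]);cv2.imwrite(f'pics/scenecmp3.png',cv2.resize(a,None,fx=8,fy=8,interpolation=0))
E
```

```text
time_s: 9.9
eef_pos: [0.4818, 0.0356, 0.1164]
wrist_force: [-0.1, 0.5, 0.6]
```

View pics/scenecmp3.png

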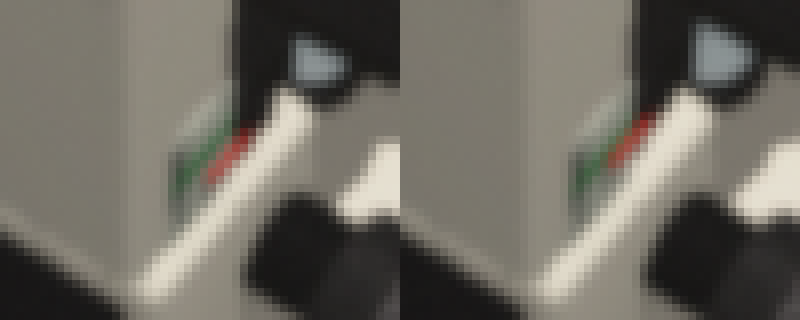

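```bash
python3 - <<'E'
from wfit import *
R=Rt(P[2],np.radians(60));print(row([.43,.01,.24],R)); 
E
```

```text
[ -0.     -0.699   0.      0.767  -2.308 -13.418]
```

```bash
python3 -m creep '[[[0,0,0,0,0,-3,0],[0,-0.17,0,0.2,-0.5,-7,0],[0,-0.35,0,0.4,-1.2,-11,0],[0,-0.52,0,0.6,-1.8,-13.4,0],[0,-0.699,0,0.77,-2.3,-13.4,0],[0,-0.699,0,0.77,-2.3,-13.4,0]]]'|grep -E "time|pos|force"
python3 - <<'E'
from wfit import *
s=telemetry.observe();np.savez('w5.npz',p=s['eef_pos'],R=s['ee_rot']);save('wrist','w5')
print([wproj(W(P,(75,-45.5,z)),s['eef_pos'],np.array(s['ee_rot'])).round(1) for z in(140,166,170,174)])
E
```

```text
time_s: 10.7
eef_pos: [0.4382, 0.0088, 0.2603]
wrist_force: [-0.6, 0.1, -1.2]
[array([290.9, 132.6]), array([290.3, 161. ]), array([290.2, 165.5]), array([290.1, 170. ])]
```

View pics/w5.png

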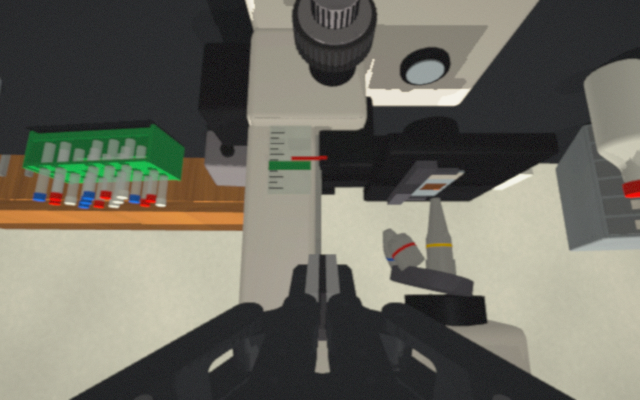

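```bash
python3 - <<'E'
import cv2
a=cv2.imread('pics/w5.png')[120:200,250:350];cv2.imwrite('pics/w5z.png',cv2.resize(a,(750,600),interpolation=0))
import numpy as np
a=cv2.imread('pics/w5.png').astype(int);b,g,r=a[...,0],a[...,1],a[...,2]
for n,w in(('red',np.clip(r-np.maximum(g,b)-20,0,None)),('green',np.clip(g-np.maximum(r,b)-20,0,None))):
    for c in range(270,326,5):
        col=w[140:190,c]; 
        if col.sum()>20: print(n,c,(col@np.arange(140,190)/col.sum()).round(2),col.sum())
E
```

```text
red 295 157.86 340
red 300 157.85 343
red 305 157.85 337
red 310 157.86 352
red 315 157.89 371
red 320 157.42 404
red 325 157.15 356
green 270 165.06 265
green 275 164.98 262
green 280 164.91 267
green 285 165.05 265
green 290 165.04 269
green 295 165.26 251
green 300 165.23 256
green 305 165.22 257
green 310 165.4 100
```

View pics/w5z.png

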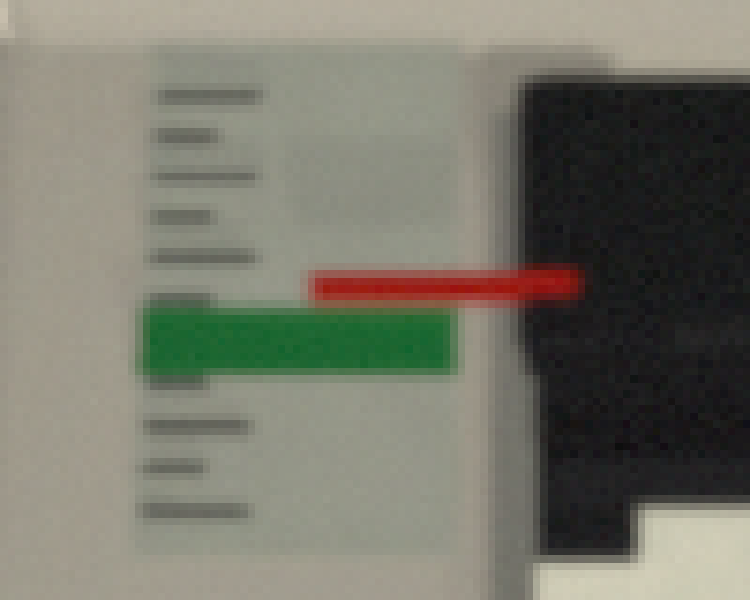

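```bash
python3 - <<'E'
from wfit import *
print(row([.45,.0310,.22],Rg),row([.482,.0310,.145],Rg),row([.482,.0310,.125],Rg)); 
E
```

```text
[-1.000e-03  6.780e-01 -1.000e-03  2.309e+00  2.122e+00  3.126e+00] [-1.000e-03  6.780e-01 -1.000e-03  7.076e+00  1.986e+00  9.740e+00] [-1.0000e-03  6.7800e-01 -1.0000e-03  8.7880e+00  1.9860e+00  1.0774e+01]
```

```bash
python3 -m creep '[[[0,0.17,0,0.6,0.5,0.8,0],[0,0.34,0,1.2,1,1.6,0],[0,0.52,0,1.8,1.6,2.4,0],[0,0.678,0,2.3,2.1,3.1,0],[0,0.678,0,4.7,2,6.4,0],[0,0.678,0,7.08,1.99,9.74,0],[0,0.678,0,8.2,1.99,10.4,0],[0,0.678,0,8.79,1.99,10.77,0],[0,0.678,0,8.79,1.99,10.77,0]]]'|grep -E "time|pos|force"
python3 - <<'E'
from wfit import *
print(row([.4822,.0307,.1125],Rg),row([.4822,.0307,.1106],Rg)); 
E
```

```text
time_s: 11.88
eef_pos: [0.4811, 0.0318, 0.1237]
wrist_force: [1.1, -0.6, 0.4]
[ 0.000e+00 -3.000e-03  1.000e-03  2.770e-01 -1.190e-01  1.091e+00] [ 0.00e+00 -3.00e-03  1.00e-03  3.41e-01 -1.19e-01  1.27e+00]
```

```bash
python3 -m creep '[[[0,-0.003,0,0.15,-0.06,0.6,0],[0,-0.003,0,0.277,-0.12,1.09,0],[0,-0.003,0,0.277,-0.12,1.09,0]]]'|grep -E "time|pos|force"
```

```text
time_s: 12.25
eef_pos: [0.4835, 0.0307, 0.1139]
wrist_force: [-0.8, -0.1, 0.7]
```

```bash
python3 -m creep '[[[0,0,0,0.05,0,0.14,0],[0,0,0,0.082,0,0.226,0],[0,0,0,0.082,0,0.226,0]]]'|grep -E "time|pos|force"
```

```text
time_s: 12.62
eef_pos: [0.4841, 0.0308, 0.112]
wrist_force: [0.2, 0.6, 1.1]
```

```bash
python3 -m creep '[[[0,0,0,0.034,0,0.094,0],[0,0,0,0.034,0,0.094,0]]]'|grep -E "time|pos|force"
```

```text
time_s: 12.88
eef_pos: [0.4843, 0.0308, 0.1113]
wrist_force: [-2.1, -0.8, 4.7]
```

```bash
python3 -m creep '[[[0,0,0,-0.01,-0.4,-0.028,0],[0,0,0,-0.01,-0.8,-0.028,0],[0,0,0,-0.01,-1.2,-0.028,0],[0,0,0,-0.01,-1.6,-0.028,0],[0,0,0,-0.008,-1.9,-0.02,0],[0,0,0,0,-2.2,0,0],[0,0,0,0.03,-2.6,0.081,0],[0,0,0,0.082,-3.0,0.226,0],[0,0,0,0.139,-3.3,0.381,0]]]'|grep -E "time|pos|force"
python3 -m creep '[[[0,0,0,-0.274,0,-0.75,0],[0,0,0,-0.6,0.5,-2.5,0],[0,0,0,-0.6,1,-6,0],[0,0,0,-0.6,1,-6,0]]]'|grep -E "time|pos|force"
python3 - <<'E'
from wfit import *
R=Rt(P[2],np.radians(60));print(row([.43,.01,.25],R)); 
E
```

```text
time_s: 14.0
eef_pos: [0.4858, -0.0027, 0.1068]
wrist_force: [-0.3, -0.3, 3.9]
time_s: 14.5
eef_pos: [0.4707, 0.0075, 0.1674]
wrist_force: [-0.2, -0.7, -0.0]
[ 1.000e-03 -6.900e-01  1.000e-03  9.090e-01  4.390e-01 -9.161e+00]
```

```bash
python3 -m creep '[[[0,0,0,0.1,0.1,-4,0],[0,-0.17,0,0.3,0.2,-7,0],[0,-0.35,0,0.5,0.3,-9,0],[0,-0.52,0,0.7,0.4,-9.1,0],[0,-0.69,0,0.9,0.44,-9.16,0],[0,-0.69,0,0.9,0.44,-9.16,0]]]'|grep -E "time|pos|force"
cat > rd.py <<'E'
import sys
from wfit import *
n=sys.argv[1]; a=save('wrist',n).astype(int); r,g,b=a[...,0],a[...,1],a[...,2]
cv2.imwrite(f'pics/{n}z.png',cv2.resize(a[120:200,250:350].astype(np.uint8)[:,:,::-1],(750,600),interpolation=0))
for m,w in(('red',np.clip(r-np.maximum(g,b)-20,0,None)),('green',np.clip(g-np.maximum(r,b)-20,0,None))):
    for c in range(270,326,6):
        col=w[130:200,c]
        if col.sum()>60: print(m,c,(col@np.arange(130,200)/col.sum()).round(2),col.sum())
E
python3 rd.py w6
```

```text
time_s: 15.25
eef_pos: [0.4352, 0.0094, 0.2625]
wrist_force: [-1.4, -0.2, -0.6]
red 294 164.75 359
red 300 164.76 369
red 306 164.75 365
red 312 164.91 365
red 318 164.62 419
red 324 164.27 393
green 270 163.32 272
green 276 163.18 279
green 282 163.36 268
green 288 163.33 259
green 294 160.37 63
green 300 160.35 69
green 306 160.45 65
```

View pics/w6z.png

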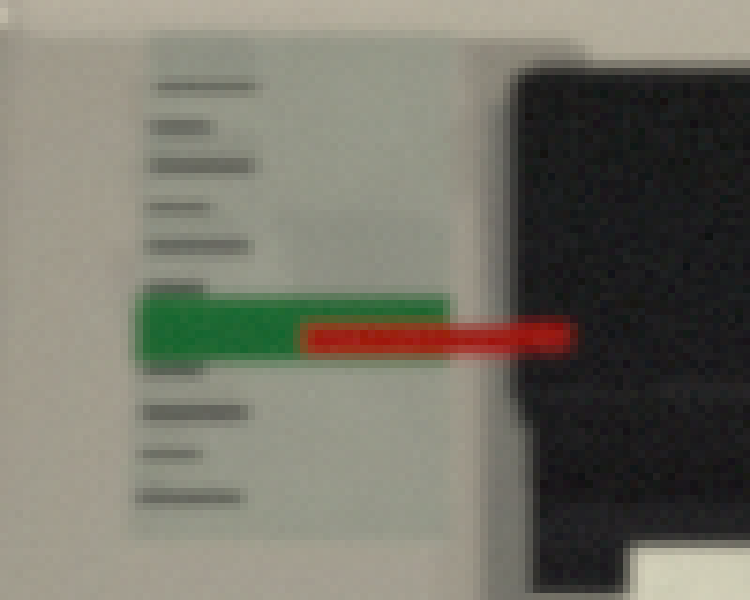

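```bash
python3 -m creep '[[[0,0,0,0,0,-3,0],[0,0,0,0,0,-8,0],[0,0,0,0,0,-10,0],[0,0,0,0,0,-10,0],[0,0,0,0,0,-10,0]]]'|grep -E "time|pos|force"
python3 rd.py w7; python3 -c "
from h import *
save('scene','s9');save('top','t9')"
```

```text
time_s: 15.92
eef_pos: [0.3475, 0.0056, 0.3074]
wrist_force: [-0.5, -0.3, -0.0]
red 300 157.21 229
red 306 157.2 226
red 312 157.26 219
red 318 157.3 281
red 324 156.89 174
green 288 156.25 172
green 294 156.41 159
```

View pics/w7.png

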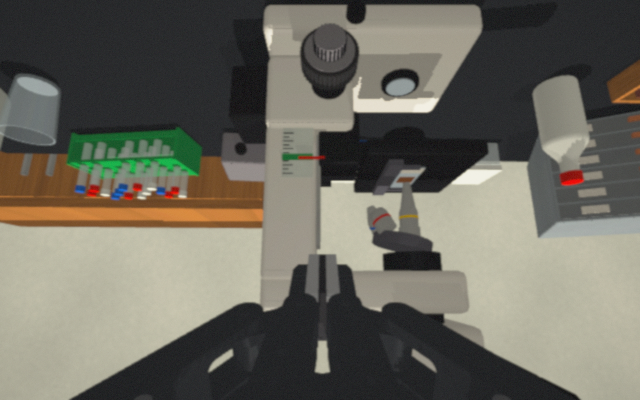

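View pics/t9.png

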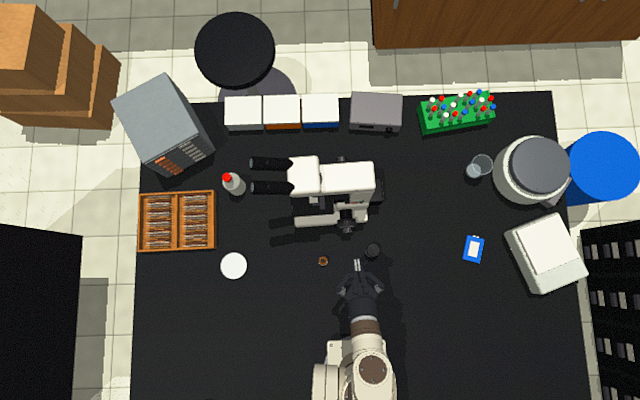

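The wrist picture shows the red pointer at row 157.2 and the green band at about row 156.3, so the pointer is inside the band. In the top view the oil bottle (323,261), the pot (373,250) and the other bystanders are where they started. Nothing is in contact, so I am handing in.

```bash
python3 -c "
from plant import ticket
print(ticket.close_job())"
```

```text
the job is handed in; nothing more can be done
None
```

The stage is raised and the red pointer stands inside the green band. I rolled the coarse wheel facing the robot with the shut fingertips in three light strokes, then took the hand away and handed the job in at about 16 s.

- **Pointer:** the closer wrist picture put it about 1.3 mm above the middle of the 8 mm band, and the view from farther back about 1 mm above. Counting its 3 mm thickness, the whole bar is inside. That leaves a gap to the objective of about 6.7 mm.
- **Force:** the highest vertical reading on the wheel was 8 N. I read it between moves rather than continuously. The last free reading was below 1 N, which is sensor noise.
- **Surroundings:** in the final top picture the loose items stand where they did at the start, judged by eye. I saw no contact with the stage, the lenses or the fine wheel.
- **Disagreements:** my first fit of the microscope's position was off by about 2–4 mm at the wheel, so I found the contact by touch. The press fell off at the end of each stroke, so the finger may have slipped slightly there. I set the final height from the pictures, not from the distance rolled.

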